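Fit the small battery pack and shut the sliding cover

TASK

Slide the cover of the propped-up battery box open, lay the smaller of the two battery packs flat into the compartment (lower it in, do not drop it from above), and slide the cover back until it is fully shut. Leave the other things on the desk where they are.

Things in the scene. Friction and masses are not known exactly. Their poses are not given: they have to be found in the camera images.
- cover_grip (a point): Centre of the cover's grip, a black ridge in the middle of the aluminium cover: 14 mm thick along y, 36 mm long along x, 24 mm high along z. Axes: z square to the box's sloping face (leans 30 deg from vertical, towards the robot's side), x up the slope, y level along the slide. Cover plate 130 (x) by 104 mm (y), its upper face 12 mm below this point and 4 mm above the box's face.
- cover (a joint): Sliding cover: 0 m is fully shut over the compartment (end stop); grows as the cover moves along the grip's +y; 0.110 m is fully open (end stop); the compartment is wholly uncovered from about 0.100. About 2 N of friction; stays where it is left.
- bay (a point): Centre of the floor of the battery compartment, a recess 62 (x) by 92 mm (y), 43 mm deep along z, mouth level with a grey box's sloping face; axes as the grip's. In the middle of each 92 mm wall is a finger notch 44 mm wide (y), 31 mm farther out along x, 30 mm deep from the face. Cover rails 4 mm high lie 66 to 72 mm either side along x. Face: 85 mm either way along x, 65 to -y, 185 to +y.
- carry_bar (a point): Middle of the box's fixed round carry bar, 16 mm thick, 266 mm long along y, over the upper part of the face: 96 mm along x and 106 mm along z (grip's axes) from the middle of the face, on a sloping upright at each end. It stands nearly over the compartment, in the way of a gripper that points straight down.
- pack_center (a point): The smaller of the two black battery packs, at its centre: a box 50 mm (x) by 80 mm (y) by 38 mm (z), 0.15 to 0.3 kg, lying flat on the table at the start (z up). It goes into the compartment flat, with its 80 mm along the compartment's y, either way round.
- long_pack_center (a point): The longer black battery pack, at its centre: 62 by 125 by 38 mm, on the table. Does not fit; to be left alone.
- mug: white mug, 82 mm wide, 95 mm high, on the table; origin at its underside. Bystander.
- morse_key: brass telegraph key on a dark 110 x 75 mm base, 45 mm high; origin at its underside. Bystander.
- mouse: black computer mouse, 31 mm high; origin at its underside. Bystander.
- microphone: black hand microphone lying flat, 95 x 58 x 28 mm; origin at its underside. Bystander.
- screwdriver: screwdriver lying on the table. Bystander.
- adapter: small plain metal coaxial adapter standing on end, 28 mm wide, 30 mm high; origin at its underside. Bystander.
There are look-alikes about, which are no part of the job. What is shaped like the part that bears pack_center but orange is not meant.

How it is judged (in metres and radians):
On the way, in this order (a step that is already met when the one before it is completed fails the run):
1. the cover has been slid open (value of joint cover above 0.06 m), for 0.1 s.
2. the smaller pack lies in the compartment (x of pack_center in the frame of bay between -0.012 and 0.012 m and y of pack_center in the frame of bay between -0.012 and 0.012 m and z of pack_center in the frame of bay between 0.012 and 0.024 m), for 0.2 s.
At the end, for the whole second after the job is handed in: The cover is shut to within 4 mm of its stop, and under it the smaller pack lies at rest in the compartment: its centre within 12 mm of the compartment's middle along x and y, 12 to 24 mm above its floor, flat to within 0.15 rad (all of step 2 and value of joint cover below 0.004 m and angle between the z axis of pack_center and the z axis of bay, either way round below 0.15 rad and linear speed of pack below 0.02 m/s); the robot touches nothing.
It fails at once if the pack is dropped (falls free at more than 1 m/s) (linear speed of pack above 1 m/s and contact force between pack and the fingers below 0.3 N).
It fails at once if one of the other things (long pack, mug, telegraph key, mouse, microphone, screwdriver, adapter) is moved by more than 30 mm (distance of any of long_pack_center, mug, morse_key, mouse, microphone, screwdriver, adapter from where it was at the start of the episode above 0.03 m).
It also fails if it takes over 67 s, if anything falls off the work surface, if the arm or the gripper's body presses on something with over 40 N, if the wrist force passes 120 N, or if a joint passes its speed limit or range.

ROBOT

A 6-joint arm with a two-finger parallel gripper is mounted at the origin on the work surface. World frame = base frame: x ahead of the robot, y to its left, z up, the work surface at z = 0. Lengths are in mm, angles in rad, forces in N, time in s.
With the tool pointing down it reaches from about 400 to 925 mm from the base axis. Payload 12.5 kg.
Tool frame: the origin (TCP) lies at the very end of the fingers, on their centre line; the grasp point (between the pads) lies 19 mm behind it (env.grasp_offset is the distance from the TCP to the grasp point, in mm); z points along the fingers, y is the direction in which the jaws open and shut (so a half turn about z gives the same grasp; the last joint's range is limited). The gripper opens to 95 mm and grips with 3 to 60 N. Pads are 20 mm wide; open, the fingers measure 119 mm over their backs; the gripper's body (75 mm by 180 mm) begins 59 mm behind the grasp point.
Start: joints at [-1.239, 0.491, 1.559, -0, 1.092, -0.106], TCP at [264.992, -566.062, 214.661] pointing down, gripper open.
Joint ranges: [-3.1, 3.1], [-0.84, 2.19], [0.05, 2.79], [-1.13, 4.28], [0.06, 2.93], [-2.69, 2.69]. Speed limits (rad/s): [2.22, 2.22, 2.79, 3.14, 3.14, 3.14].

INTERFACE

Orientations are given as [roll, pitch, yaw] about the fixed x, y, z axes, in that order (R = Rz(yaw) Ry(pitch) Rx(roll)).
In Python, from cell import env gives the robot as it stands. The module is installed in compiled form; this text tells all that it offers.
- The arm moves only by the shell command python3 -m pendant 'ROWS'. ROWS is JSON, one flat list of numbers, 5 for each row, row after row: the shift along the tool's x, y, z as a fraction of full scale, then the turn about the tool's z as a fraction of full scale, then the gripper's target within -1 to 1 (shut at 1, half-way at 0, fully open at -1). In form: [x, y, z, turn, grip, x, y, z, turn, grip, ...]. A call has 1 to 10 rows; each row shifts and turns the commanded pose from where the row before left it, along the tool's axes as they then stand; what a row does not reach is not made up. Full scale, the value 1, is 0.4 m for a shift and 180 degrees for a turn. A row lasts 1/8 s, in which the tool goes at most 62.5 mm and 10.7 degrees, less where a joint would pass 70% of its speed; a pose out of reach is approached as far as the arm can. A call with a number of a shift or a turn outside -1 to 1 is refused whole. A call with a gripper value outside its range is refused whole. The fingers move at their own pace and stop on an object; the grip force is fixed at half the most. Time passes only in rows, so rows that do not move let the fingers close. It gives the time, the measured TCP pose, the force and the opening at its end, in the units of the state.
- env.state(): the state, without advancing time (a new reading comes with each control period).
- env.read_camera(name): name is "side" or "top"; returns the picture (384x512x3 uint8, red, green, blue); there is no depth.
- env.camera_model(name): a dict with "fx", "fy", "cx", "cy" (pixels), "view" (4x4, takes a point from world to camera coordinates). Camera axes: x right, y down, z forward; pixel columns grow to the right and rows downward; lengths in mm; the calibration is good to about 2 mm. A picture is of the moment at which its call begins. camera_model takes no time and is no camera call.
- env.job_done(): hands the job in, once; it reports no verdict.
Trained networks look in the newest picture that a camera, given by its name, has taken for a name from the list of things; names that differ only in an ending like _2 or _b are one class to them, and where a whole thing is asked for, a point or a joint stands for the part that bears it (a point fixed in the world has none). Each returns a list of dicts, best first, with "confidence" (0 to 1); they miss things now and then, are a little off and sometimes report something else, mostly with a low value. They report only what shows in the picture. A call takes as long as a camera call. They do not tell look-alikes from the thing itself.
- env.masks_of(thing, camera): "region" (384x512 bool, what is visible of it).
- env.landmark_of(thing, camera): "xyz" ([x, y, z] in mm, in world coordinates, good to about 4 mm: a listed point, or the origin of a listed thing).
The state is a dict: "t": time; "joints": joint angles; "qvel": joint speeds; "tau": joint torques, N m; "eef_pos": TCP position; "tcp_rot": TCP orientation; "ft_force": force on the tool from outside, world axes, zero at the start; "moment": the same for the moment, N m; "opening": opening from 0.0 (shut) to 1.0 (fully open).
Only numpy, scipy, OpenCV 4.12 (cv2) and the standard library are available. Lean on these libraries where they do the work, as an engineer would, in place of code of your own. Each camera call takes 0.05 s, during which the arm holds its last target.

## Working session

There is one attempt and no reset: what is moved stays moved. The work goes in short steps, Python scripts to look and compute and a shell command to move; the robot and the scene stay as the last step left them, time stands still between calls to the robot, and variables do not carry over. Pictures are saved under pics/ and viewed, and the job is handed in when it is done.

```bash
ls; mkdir -p pics; python3 - <<'E'
from cell import env
import cv2
print(env.state())
for c in("side","top"):
    im=env.read_camera(c); cv2.imwrite(f"pics/{c}0.png",cv2.resize(im[:,:,::-1],(800,600)))
    print(c,env.camera_model(c))
    for n in["cover_grip","bay","carry_bar","pack_center","long_pack_center","mug","morse_key","mouse","microphone","screwdriver","adapter"]:
        print(c,n,[(round(d["confidence"],2),[round(float(v)) for v in d["xyz"]]) for d in env.landmark_of(n,c)])
print(env.state()["t"])
E
```

```text
pics
{'t': 0.0, 'joints': array([-1.23860468e+00,  4.91568548e-01,  1.55944952e+00, -8.12319256e-06,
        1.09164798e+00, -1.05596316e-01]), 'qvel': array([ 4.89077494e-04, -4.87377234e-05, -1.16395722e-03, -1.10955998e-03,
        4.59123597e-04,  5.54127735e-04]), 'tau': array([-6.50608454e-04, -6.12646222e+01, -2.58192211e+01,  6.92373002e-02,
        4.81883681e-02, -8.91082459e-05]), 'eef_pos': array([ 264.90610598, -565.82879779,  214.0561272 ]), 'tcp_rot': array([-3.14052449e+00, -1.05970944e-04,  4.37791652e-01]), 'ft_force': array([ 0.72363068, -1.02572432,  0.16323007]), 'moment': array([-0.00882964, -0.01235809, -0.03422697]), 'opening': 0.9997795351720374}
side {'fx': 453.63352914392806, 'fy': 453.63352914392806, 'cx': 263.5490743441998, 'cy': 195.82716113307234, 'view': array([[-9.99798983e-01, -1.30776832e-02, -1.51976220e-02,
         4.91084068e+02],
       [ 8.93706780e-05,  7.55080247e-01, -6.55632376e-01,
         6.60029691e+01],
       [ 2.00495767e-02, -6.55501941e-01, -7.54927294e-01,
         1.33152353e+03],
       [ 0.00000000e+00,  0.00000000e+00,  0.000
[... 798 characters left out ...]
571e+02],
       [ 1.24579002e-01, -1.27116379e-02, -9.92128261e-01,
         1.65147830e+03],
       [ 0.00000000e+00,  0.00000000e+00,  0.00000000e+00,
         1.00000000e+00]])}
top cover_grip [(0.66, [528, -41, 109])]
top bay [(0.96, [568, -46, 55])]
top carry_bar [(0.68, [568, 14, 236])]
top pack_center [(0.7, [500, 348, 20]), (0.67, [426, 464, 22]), (0.6, [679, 341, -1]), (0.52, [364, -24, 2])]
top long_pack_center [(0.7, [510, -371, 17])]
top mug [(0.77, [677, 343, -2]), (0.42, [512, -371, 19])]
top morse_key [(0.74, [676, -343, 2])]
top mouse [(0.82, [323, -214, 5])]
top microphone [(0.94, [315, 225, 0])]
top screwdriver [(0.7, [362, -23, 3])]
top adapter [(0.42, [371, 118, 0])]
1.2
```

View pics/side0.png

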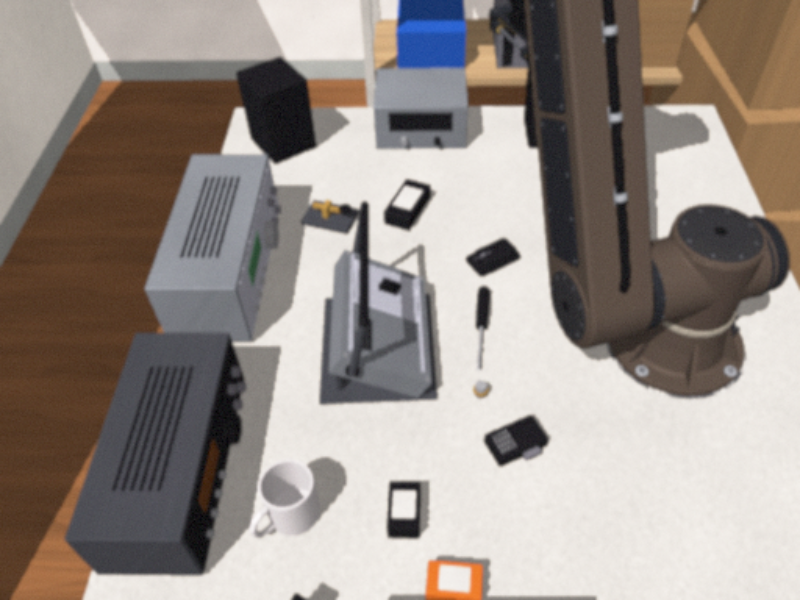

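View pics/top0.png

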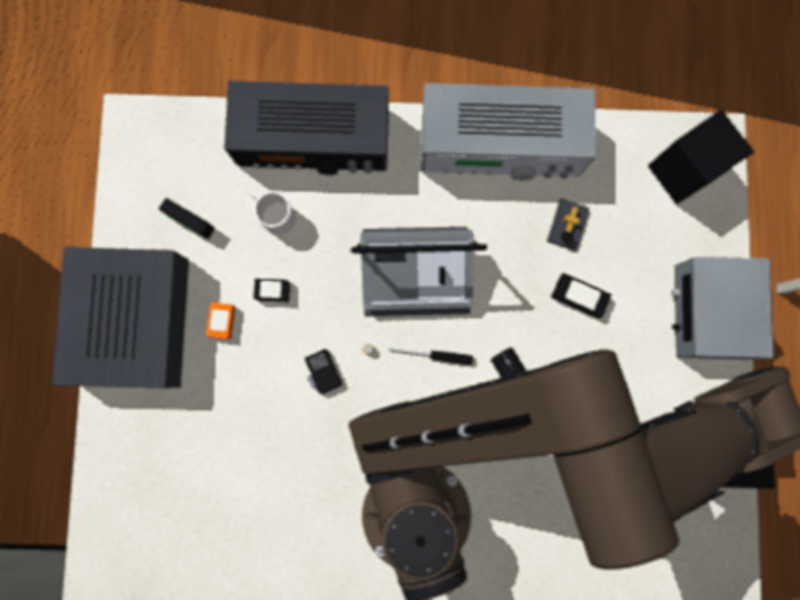

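Pack candidates, by pixel in the 800x600 views:
- Small black pack: side (404,508), top (271,290). It measures about (500,348,19).
- Orange look-alike: side (455,580), top (221,320). Excluded by colour.
- Long pack: side (408,204), top (582,296). Too long.
- Black microphone and mouse: side (517,440) and (493,256).

I choose the black one at about (500,348), and check it in a close crop together with the box.

```bash
cat > h.py <<'E'
import numpy as np,cv2
from cell import env
def proj(c,p):
    m=env.camera_model(c);q=m["view"]@np.append(p,1.);return np.array([m["fx"]*q[0]/q[2]+m["cx"],m["fy"]*q[1]/q[2]+m["cy"]])
def onplane(c,u,v,z):
    m=env.camera_model(c);V=m["view"];R=V[:3,:3];o=-R.T@V[:3,3];d=R.T@np.array([(u-m["cx"])/m["fx"],(v-m["cy"])/m["fy"],1]);return o+d*(z-o[2])/d[2]
def crop(im,x0,y0,x1,y1,k,name):
    cv2.imwrite("pics/"+name,cv2.resize(im[y0:y1,x0:x1,::-1],None,fx=k,fy=k,interpolation=cv2.INTER_CUBIC))
E
python3 - <<'E'
from h import *
s=env.read_camera("side");t=env.read_camera("top")
a=cv2.resize(s[110:270,195:295],None,fx=3.6,fy=3.6,interpolation=2)
b=cv2.resize(t[130:215,215:345],None,fx=3.3,fy=3.3,interpolation=2)
o=np.zeros((580,800,3),np.uint8);o[:576,:360]=a;o[:280,365:365+429]=b[:280]
c=cv2.resize(t[160:225,125:195],None,fx=4,fy=4,interpolation=2);o[290:550,365:645]=c
cv2.imwrite("pics/c1.png",o[:,:,::-1])
for c in("top","side"):
  for d in env.masks_of("pack_center",c):
    m=d["region"].astype(np.uint8);r=cv2.minAreaRect(cv2.findNonZero(m));print(c,d["confidence"],r)
    bx=cv2.boxPoints(r);print([onplane(c,*p,38)[:2].round() for p in bx])
E
```

```text
top 0.68 ((173.0, 185.5), (15.0, 24.0), 90.0)
[array([521., 390.]), array([524., 304.]), array([470., 301.]), array([467., 387.])]
top 0.61 ((140.6099853515625, 204.72998046875), (15.839193344116211, 22.76883888244629), 8.130102157592773)
[array([386., 488.]), array([467., 481.]), array([460., 425.]), array([380., 432.])]
side 0.79 ((290.0, 370.5), (25.0, 36.0), 90.0)
[array([466., 433.]), array([384., 432.]), array([387., 487.]), array([466., 488.])]
side 0.78 ((258.5, 326.0), (36.0, 21.0), 90.0)
[array([525., 309.]), array([473., 309.]), array([473., 400.]), array([521., 400.])]
```

View pics/c1.png

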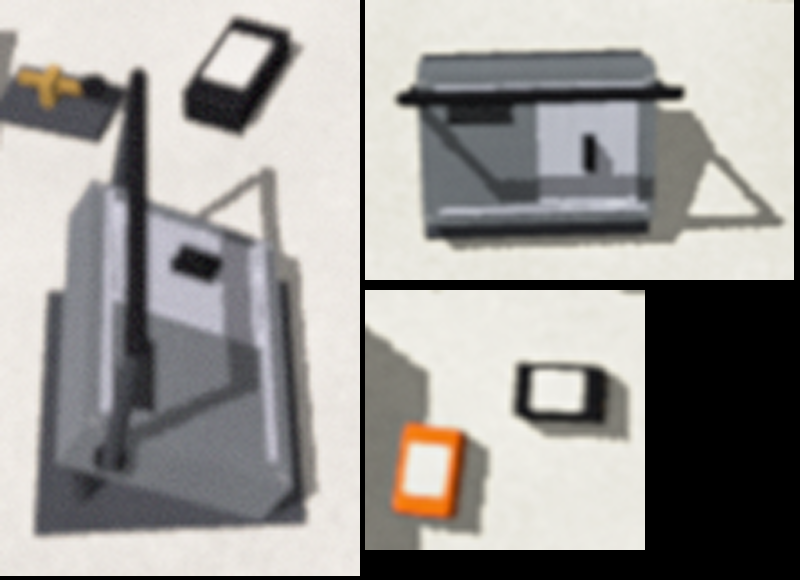

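```bash
python3 - <<'E'
from h import *
from scipy.optimize import least_squares
a=onplane("top",225.6,159.7,234);b=onplane("top",311.4,157.9,234);print(a,b,np.degrees(np.arctan2(b[0]-a[0],a[1]-b[1])))
# face lower-front edge in top: crop (428,237)-(648,230)
f=lambda x,y:(215+(x-365)/3.3,130+y/3.3)
c=onplane("top",*f(428,237),40);d=onplane("top",*f(648,230),40);print(c,d)
# grip mask
for n in("cover_grip","cover","carry_bar"):
  for cam in("top","side"):
    try:
      for q in env.masks_of(n,cam)[:1]:
        m=q["region"].astype(np.uint8);r=cv2.minAreaRect(cv2.findNonZero(m));print(n,cam,q["confidence"],r,m.sum())
    except Exception as e: print(n,e)
L={}
for k in range(3):
  for cam in("top","side"):
    env.read_camera(cam)
    for n in("cover_grip","bay","carry_bar"):
      r=env.landmark_of(n,cam)
      if r: L.setdefault(n,[]).append(r[0]["xyz"])
off={"bay":(0,0,0),"cover_grip":(0,0,59),"carry_bar":(96,60,149)}
ob=[(n,p) for n in L for p in L[n]]
def R(y):
  c,s=np.cos(y),np.sin(y);A=np.array([[c,-s,0],[s,c,0],[0,0,1]])
  return A@np.array([[.866,0,-.5],[0,1,0],[.5,0,.866]])
def fit(v): return np.concatenate([v[:3]+R(v[3])@np.array(off[n])-p for n,p in ob])
s=least_squares(fit,[565,-46,55,0],loss="soft_l1",f_scale=4);print(s.x,np.degrees(s.x[3]))
for n in L:print(n,np.round(L[n]),s.x[:3]+R(s.x[3])@np.array(off[n]))
E
```

```text
[559.26201603 148.06472985 234.        ] [ 573.54492882 -125.49228311  234.        ] 2.988803681400123
[443.14445511 124.83628981  40.        ] [ 457.74668963 -113.06078603   40.        ]
cover_grip top 0.33 ((362.9000244140625, 143.3000030517578), (20.238576889038086, 29.09295654296875), 18.434947967529297) 581
cover_grip side 0.63 ((246.82583618164062, 186.0442657470703), (49.37366485595703, 25.791645050048828), 17.744672775268555) 876
cover top 0.85 ((281.5, 176.0), (32.0, 31.0), 90.0) 989
cover side 0.78 ((246.85003662109375, 185.95001220703125), (49.647762298583984, 26.563133239746094), 18.434947967529297) 888
carry_bar top 0.79 ((267.75732421875, 171.86485290527344), (50.94980239868164, 87.02259826660156), 88.85424041748047) 3731
carry_bar side 0.78 ((244.39610290527344, 190.82489013671875), (64.49976348876953, 122.93998718261719), 1.7899105548858643) 5046
[ 5.61767943e+02 -4.41838722e+01  5.76405910e+01  1.43362400e-02] 0.8214060437250518
cover_grip [[530. -42. 111.]
 [535. -44. 113.]
 [527. -43. 113.]
 [531. -42. 114.]
 [531. -41. 112.]
 [534. -42. 112.]] [532.27097485 -44.60677681 108.73459098]
bay [[565. -44.  56.]
 [563. -43.  53.]
 [565. -44.  55.]
 [562. -42.  56.]
 [564. -46.  57.]
 [563. -43.  51.]] [561.76794337 -44.18387222  57.64059098]
carry_bar [[570.  14. 234.]
 [566.  12. 234.]
 [571.  16. 240.]
 [567.  14. 234.]
 [561. -44.  57.]
 [569.  12. 234.]] [569.54291098  15.93376558 234.67459098]
```

```bash
cat >> h.py <<'E'
YAW=0.052; BAY=np.array([563,-44,57.])
def RB(y=YAW):
  c,s=np.cos(y),np.sin(y);A=np.array([[c,-s,0],[s,c,0],[0,0,1]])
  return A@np.array([[np.cos(np.pi/6),0,-.5],[0,1,0],[.5,0,np.cos(np.pi/6)]])
def bw(p): return BAY+RB()@np.array(p,float)
def rect(x0,x1,y0,y1,z): return [(x0,y0,z),(x1,y0,z),(x1,y1,z),(x0,y1,z),(x0,y0,z)]
def overlay(name,cov=0,k=5):
  out=[]
  for cam,(x0,y0,x1,y1) in(("side",(195,110,295,265)),("top",(215,130,345,215))):
    im=env.read_camera(cam);a=cv2.resize(im[y0:y1,x0:x1],None,fx=k,fy=k,interpolation=2)
    for P,col in((rect(-85,85,-65,185,43),(255,0,0)),(rect(-65,65,-52+cov,52+cov,47),(0,200,0)),(rect(-18,18,-7+cov,7+cov,71),(255,255,0)),([(96,-73,149),(96,193,149)],(255,0,255))):
      q=np.array([(proj(cam,bw(p))-[x0,y0]+.5)*k for p in P]).astype(int);cv2.polylines(a,[q],False,col,1)
    out.append(a)
  h=max(a.shape[0] for a in out);w=sum(a.shape[1] for a in out);o=np.zeros((h,w,3),np.uint8);x=0
  for a in out:o[:a.shape[0],x:x+a.shape[1]]=a;x+=a.shape[1]
  cv2.imwrite("pics/"+name,cv2.resize(o,None,fx=min(1,800/w),fy=min(1,800/w))[:,:,::-1])
E
python3 -c "
from h import *
overlay('ov1.png',k=3.5)"
```

```text
(no output)
```

View pics/ov1.png

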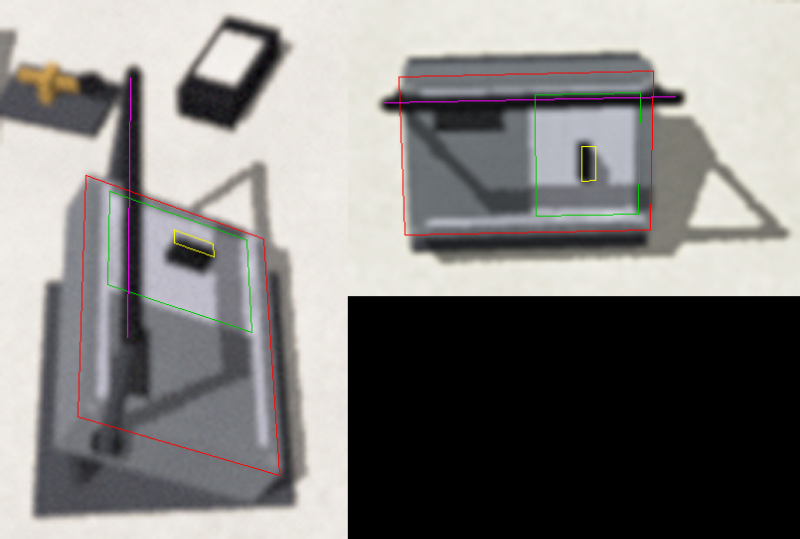

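```bash
python3 - <<'E'
import h
from h import *
o=[]
for cam,(x0,y0,x1,y1) in(("side",(225,165,275,225)),("top",(260,140,315,205))):
    im=np.mean([env.read_camera(cam) for _ in range(3)],0).astype(np.uint8);k=8 if cam=="side" else 7
    a=cv2.resize(im[y0:y1,x0:x1],None,fx=k,fy=k,interpolation=2)
    a=cv2.convertScaleAbs(a,alpha=1.2)
    for y in(-44,-40):
      h.BAY=np.array([563,y,57.])
      for P,c in((rect(-65,65,-52,52,47),(0,255,0)),(rect(-18,18,-7,7,71),(255,255,0)),(rect(-18,18,-7,7,47),(255,0,0)),(rect(-72,-66,-65,185,47),(0,255,255))):
        if y==-40:c=tuple(v//2 for v in c)
        q=np.array([(proj(cam,bw(p))-[x0,y0]+.5)*k for p in P]).astype(int);cv2.polylines(a,[q],False,c,1)
    o.append(cv2.copyMakeBorder(a,0,480-a.shape[0],0,400-a.shape[1],0) if a.shape[0]<=480 else a)
cv2.imwrite("pics/ov2.png",np.hstack(o)[:,:,::-1])
E
```

```text
(no output)
```

View pics/ov2.png

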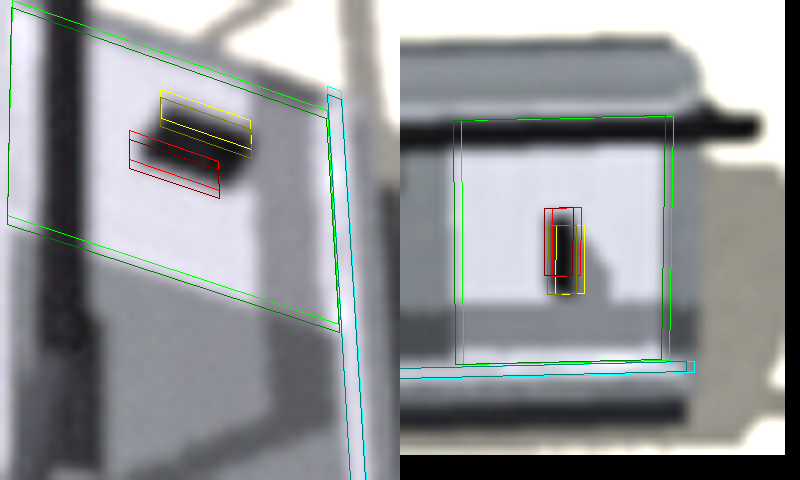

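```bash
sed -i 's/BAY=np.array.*/BAY=np.array([562,-40,56.])/' h.py; cat >> h.py <<'E'
from scipy.spatial.transform import Rotation as Ro
def go(*targets):
  s=env.state();R=Ro.from_euler("xyz",s["tcp_rot"]).as_matrix();p=s["eef_pos"]
  print("t",s["t"],"tcp",p.round(1),"rpy",s["tcp_rot"].round(3),"F",s["ft_force"].round(1),"open",round(95*s["opening"],1))
  for t in targets:
    t=np.array(t,float);d=R.T@(t-p)/400;print("to",t.round(1),"frac",d.round(4),"dist",round(np.linalg.norm(t-p)));p=t
E
python3 -m pendant '[0,0,0,0.041,-1, 0,0,0,0.041,-1, 0,0,0,0.041,-1]'
python3 -c "
from h import *
go([485,-42,200],[516,-42,135],[516,-42,97])"
```

```text
t: 3.68
eef_pos: [265.0, -566.1, 214.7]
tcp_rot: [3.142, -0.0, 0.047]
ft_force: [-0.5, 0.0, 0.0]
opening: 1.0
t 3.675 tcp [ 265.  -566.1  214.7] rpy [ 3.142 -0.     0.047] F [-0.5  0.   0. ] open 95.0
to [485. -42. 200.] frac [ 0.6111 -1.2828  0.0366] dist 569
to [516. -42. 135.] frac [0.0774 0.0036 0.1625] dist 72
to [516. -42.  97.] frac [-0.    -0.     0.095] dist 38
```

```bash
python3 -m pendant '[0.051,-0.107,0.003,0,0, 0.051,-0.107,0.003,0,0, 0.051,-0.107,0.003,0,0, 0.051,-0.107,0.003,0,0, 0.051,-0.107,0.003,0,0, 0.051,-0.107,0.003,0,0, 0.051,-0.107,0.003,0,0, 0.051,-0.107,0.003,0,0, 0.051,-0.107,0.003,0,0, 0.051,-0.107,0.003,0,0]'
python3 -m pendant '[0.051,-0.107,0.003,0,0, 0.051,-0.107,0.003,0,0, 0,0,0,0,0]'
python3 -c "
from h import *
go([516,-42,135],[516,-42,97])
for c in('side','top'): cv2.imwrite(f'pics/{c}1.png',env.read_camera(c)[:,:,::-1])"
```

```text
t: 4.92
eef_pos: [447.3, -126.7, 202.8]
tcp_rot: [3.141, -0.001, 0.051]
ft_force: [1.0, -0.2, -0.6]
opening: 0.5
t: 5.3
eef_pos: [483.7, -38.2, 200.2]
tcp_rot: [-3.142, -0.0, 0.055]
ft_force: [-0.1, 0.5, 0.1]
opening: 0.503
t 5.3 tcp [483.7 -38.2 200.2] rpy [-3.142 -0.     0.055] F [-0.1  0.5  0.1] open 47.8
to [516. -42. 135.] frac [0.08   0.0138 0.163 ] dist 73
to [516. -42.  97.] frac [-0.     0.     0.095] dist 38
```

View pics/side1.png

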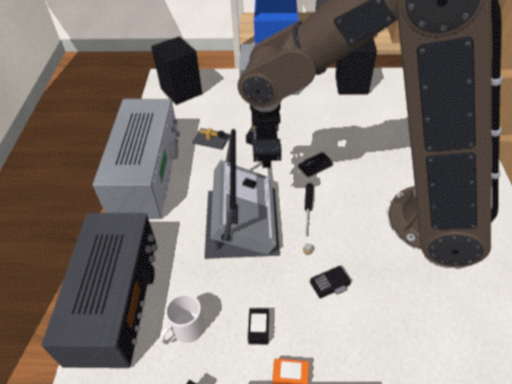

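```bash
python3 -m pendant '[0.04,0.007,0.08,0,0, 0.04,0.007,0.08,0,0, 0,0,0,0,0]'
python3 - <<'E'
from h import *
go([516,-42,97])
a=[cv2.resize(env.read_camera("side")[110:230,200:300],None,fx=4.5,fy=4.5,interpolation=2),cv2.resize(env.read_camera("top")[130:210,250:330],None,fx=4.3,fy=4.3,interpolation=2)]
a[1]=cv2.copyMakeBorder(a[1],0,540-344,0,0,0)
cv2.imwrite("pics/c2.png",np.hstack(a)[:,:,::-1])
E
```

```text
t: 5.78
eef_pos: [514.7, -45.6, 134.7]
tcp_rot: [-3.141, 0.003, 0.05]
ft_force: [-0.2, -0.1, 0.2]
opening: 0.5
t 5.775 tcp [514.7 -45.6 134.7] rpy [-3.141e+00  3.000e-03  5.000e-02] F [-0.2 -0.1  0.2] open 47.5
to [516. -42.  97.] frac [ 0.0041 -0.0087  0.0942] dist 38
```

View pics/c2.png

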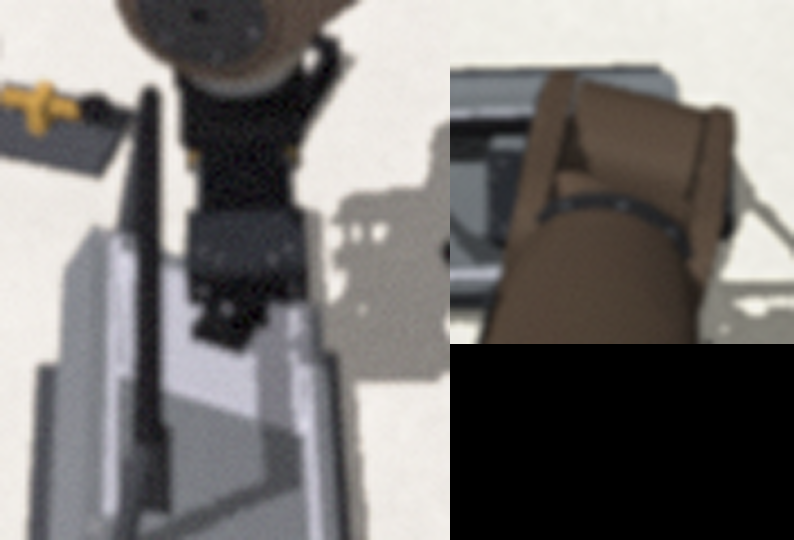

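```bash
python3 -m pendant '[0.002,-0.004,0.05,0,0, 0.002,-0.004,0.049,0,0, 0,0,0,0,1, 0,0,0,0,1, 0,0,0,0,1, 0,0,0,0,1]'
python3 - <<'E'
from h import *
go()
E
```

```text
t: 6.62
eef_pos: [517.0, -41.3, 97.3]
tcp_rot: [3.141, -0.001, 0.051]
ft_force: [-0.5, -1.3, 3.4]
opening: 0.148
t 6.625 tcp [517.  -41.3  97.3] rpy [ 3.141e+00 -1.000e-03  5.100e-02] F [-0.5 -1.3  3.4] open 14.0
```

```bash
python3 -m pendant '[0,-0.03,0,0,1, 0,-0.04,0,0,1, 0,-0.05,0,0,1, 0,-0.05,0,0,1, 0,-0.05,0,0,1, 0,-0.05,0,0,1, 0,-0.004,0,0,1, 0,0,0,0,1]'
python3 - <<'E'
from h import *
go()
overlay('ov3.png',108,3.5)
E
```

```text
t: 7.62
eef_pos: [511.5, 62.8, 97.2]
tcp_rot: [3.133, 0.0, 0.054]
ft_force: [-2.2, -59.9, 5.9]
opening: 0.149
t 7.625 tcp [511.5  62.8  97.2] rpy [3.133 0.    0.054] F [ -2.2 -59.9   5.9] open 14.2
```

View pics/ov3.png

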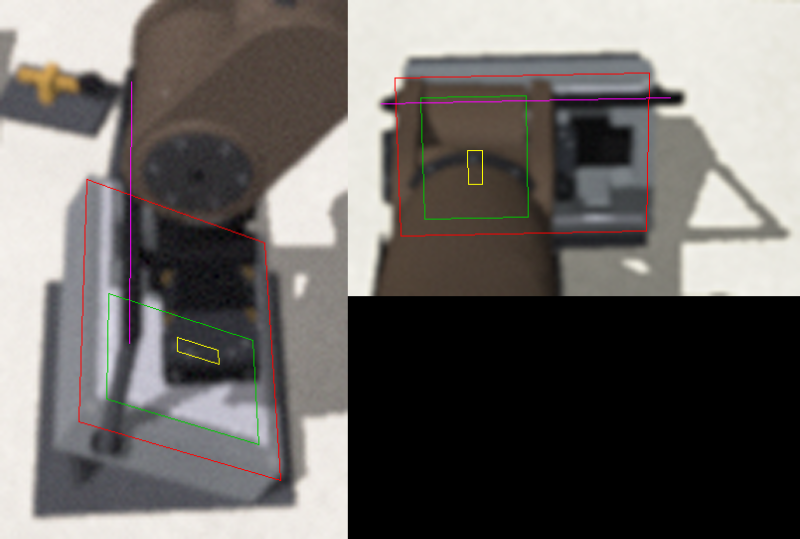

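```bash
python3 -m pendant '[0,0.012,0,0,1, 0,0,0,0,1]'
python3 -c "
from h import *
go()"
```

```text
t: 7.98
eef_pos: [511.5, 62.0, 97.2]
tcp_rot: [3.14, -0.0, 0.051]
ft_force: [-1.3, -14.6, 6.7]
opening: 0.144
t 7.975 tcp [511.5  62.   97.2] rpy [ 3.14  -0.     0.051] F [ -1.3 -14.6   6.7] open 13.7
```

```bash
python3 -m pendant '[0,0,0,0,0.2, 0,0,0,0,0.2, -0.02,0,-0.03,0,0, -0.04,0,-0.1,0,-0.5, -0.04,0,-0.13,0,-1, 0,-0.05,-0.05,0,-1, 0,-0.12,0,0,-1, 0,-0.14,0,0,-1]'
python3 - <<'E'
from h import *
go()
overlay('ov4.png',108,3.5)
print(env.landmark_of("cover_grip","side"),env.landmark_of("pack_center","side"),env.landmark_of("pack_center","top"))
E
```

```text
t: 8.98
eef_pos: [464.5, 186.2, 221.9]
tcp_rot: [-3.141, -0.002, 0.05]
ft_force: [0.9, -0.2, -0.7]
opening: 0.931
t 8.975 tcp [464.5 186.2 221.9] rpy [-3.141e+00 -2.000e-03  5.000e-02] F [ 0.9 -0.2 -0.7] open 88.5
[{'xyz': [527.2, 60.2, 111.2], 'confidence': 0.72}] [{'xyz': [427.3, 458.3, 20.8], 'confidence': 0.82}, {'xyz': [497.4, 350.4, 17.2], 'confidence': 0.7}] [{'xyz': [501.4, 343.5, 18.2], 'confidence': 0.79}, {'xyz': [425.7, 458.2, 18.7], 'confidence': 0.61}]
```

View pics/ov4.png

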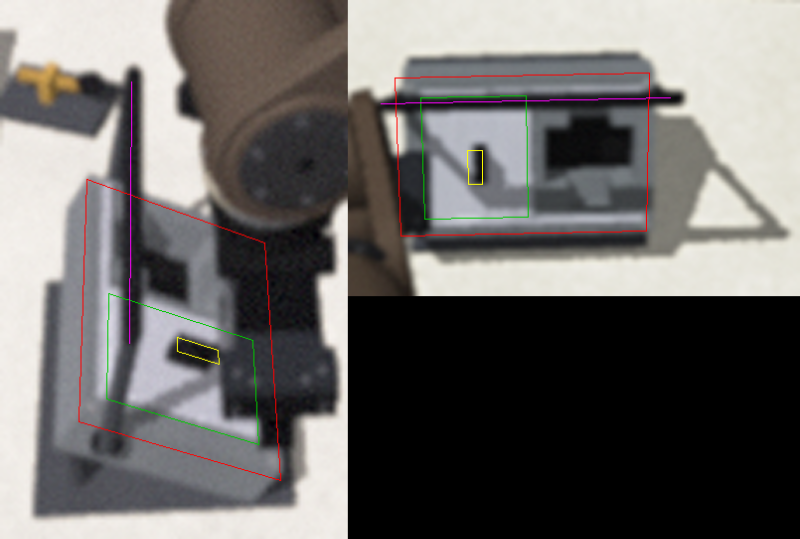

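```bash

python3 -c "
from h import *
go([480.5,346,110],[480.5,346,24])"
```

```text
t 9.225 tcp [464.5 185.2 220.9] rpy [ 3.141 -0.     0.052] F [-0.3 -0.4  0.5] open 94.8
to [480.5 346.  110. ] frac [ 0.0609 -0.3995  0.2773] dist 196
to [480.5 346.   24. ] frac [-0.    -0.     0.215] dist 86
```

```bash
python3 -m pendant '[0.015,-0.1,0.069,0,-1, 0.015,-0.1,0.069,0,-1, 0.015,-0.1,0.069,0,-1, 0.015,-0.1,0.07,0,-1, 0,0,0,0,-1]'
python3 - <<'E'
from h import *
go([480.5,346,60],[480.5,346,24])
a=[cv2.resize(env.read_camera("side")[250:384,190:310],None,fx=3.5,fy=3.5,interpolation=2),cv2.resize(env.read_camera("top")[140:220,130:210],None,fx=4.4,fy=4.4,interpolation=2)]
h=max(x.shape[0] for x in a)
cv2.imwrite("pics/c3.png",np.hstack([cv2.copyMakeBorder(x,0,h-x.shape[0],0,0,0) for x in a])[:,:,::-1])
print(env.landmark_of("pack_center","side"),env.landmark_of("pack_center","top"))
E
```

```text
t: 9.85
eef_pos: [480.4, 346.4, 107.8]
tcp_rot: [3.14, 0.003, 0.052]
ft_force: [-0.5, 0.1, -0.4]
opening: 0.999
t 9.85 tcp [480.4 346.4 107.8] rpy [3.14e+00 3.00e-03 5.20e-02] F [-0.5  0.1 -0.4] open 94.9
to [480.5 346.   60. ] frac [0.0006 0.0009 0.1194] dist 48
to [480.5 346.   24. ] frac [ 0.0003 -0.0001  0.09  ] dist 36
[{'xyz': [500.4, 345.6, 15.3], 'confidence': 0.78}, {'xyz': [425.8, 460.4, 20.5], 'confidence': 0.57}] [{'xyz': [422.3, 459.7, 21.4], 'confidence': 0.61}]
```

View pics/c3.png

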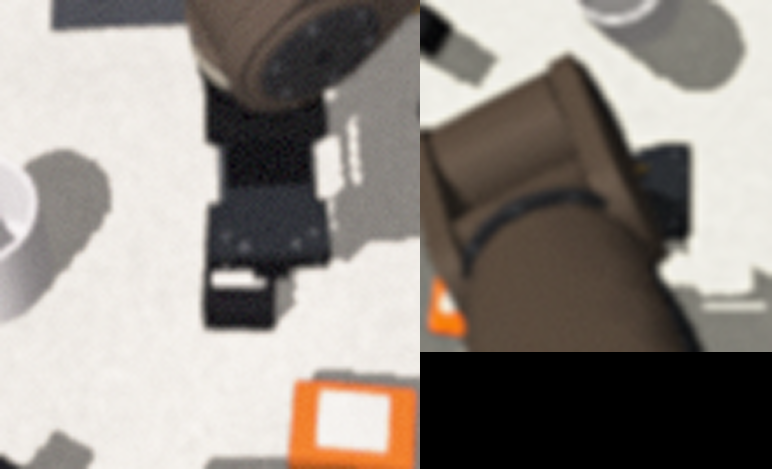

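```bash
python3 -m pendant '[0,0,0.06,0,-1, 0,0,0.06,0,-1, 0,0,0.02,0,-1, 0,0,0,0,-1]'
python3 -m pendant '[0,0,0.04,0,-1, 0,0,0.03,0,-1, 0,0,0,0,-1]'
python3 -c "
from h import *
go()"
```

```text
t: 10.55
eef_pos: [481.2, 345.7, 54.4]
tcp_rot: [-3.142, -0.0, 0.051]
ft_force: [0.3, -0.6, 0.4]
opening: 1.001
t: 10.92
eef_pos: [480.3, 345.9, 24.7]
tcp_rot: [3.141, 0.002, 0.051]
ft_force: [0.7, -0.9, 0.3]
opening: 1.001
t 10.925 tcp [480.3 345.9  24.7] rpy [3.141e+00 2.000e-03 5.100e-02] F [ 0.7 -0.9  0.3] open 95.0
```

```bash
python3 -m pendant '[0,0,0,0,1, 0,0,0,0,1, 0,0,0,0,1, 0,0,0,0,1]'
python3 -m pendant '[0,0,-0.03,0,1, 0,0,-0.06,0,1, 0,0,-0.1,0,1, 0,0,-0.1,0,1, 0,0,0,0,1]'
python3 - <<'E'
from h import *
go([437,-42,125])
cv2.imwrite("pics/c4.png",cv2.resize(env.read_camera("side")[230:370,180:330],None,fx=4.2,fy=4.2,interpolation=2)[:,:,::-1])
E
```

```text
t: 11.42
eef_pos: [480.9, 346.4, 26.1]
tcp_rot: [-3.141, -0.001, 0.052]
ft_force: [-0.5, 1.4, 1.7]
opening: 0.841
t: 12.05
eef_pos: [481.8, 346.7, 145.0]
tcp_rot: [-3.139, -0.005, 0.051]
ft_force: [0.6, -0.3, -2.7]
opening: 0.841
t 12.05 tcp [481.8 346.7 145. ] rpy [-3.139 -0.005  0.051] F [ 0.6 -0.3 -2.7] open 79.9
to [437. -42. 125.] frac [-0.1619  0.9649  0.0472] dist 392
```

View pics/c4.png

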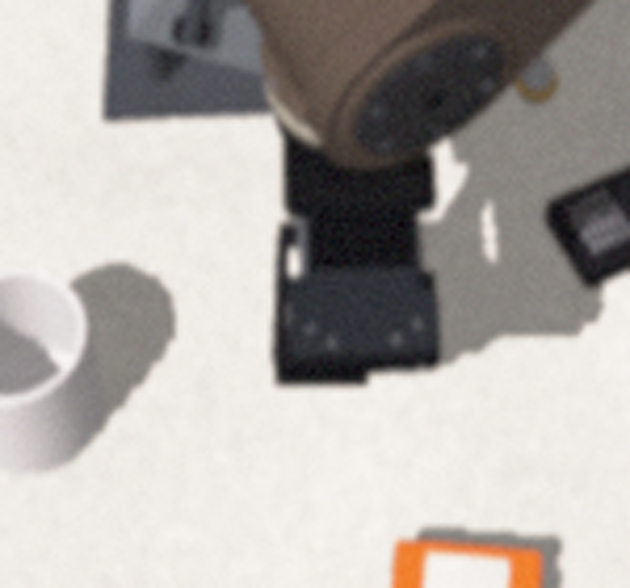

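```bash
python3 -m pendant '[-0.038,0.12,0.01,0,1, -0.038,0.12,0.01,0,1, -0.038,0.12,0.01,0,1, -0.038,0.12,0.01,0,1, 0,0.12,0.01,0,1, 0,0.12,0.01,0,1, 0,0.12,0.01,0,1, 0,0.12,0.01,0,1, 0,0,0,0,1, 0,0,0,0,1]'
python3 - <<'E'
from h import *
go([439.5,-42,88],[439.5,-42,70])
cv2.imwrite("pics/c5.png",cv2.resize(env.read_camera("side")[120:250,200:330],None,fx=4.5,fy=4.5,interpolation=2)[:,:,::-1])
E
```

```text
t: 13.35
eef_pos: [439.1, -40.1, 109.1]
tcp_rot: [-3.141, 0.002, 0.051]
ft_force: [-0.2, 0.5, -2.7]
opening: 0.839
t 13.35 tcp [439.1 -40.1 109.1] rpy [-3.141e+00  2.000e-03  5.100e-02] F [-0.2  0.5 -2.7] open 79.7
to [439.5 -42.   88. ] frac [0.0008 0.0049 0.0528] dist 21
to [439.5 -42.   70. ] frac [0.0001 0.     0.045 ] dist 18
```

View pics/c5.png

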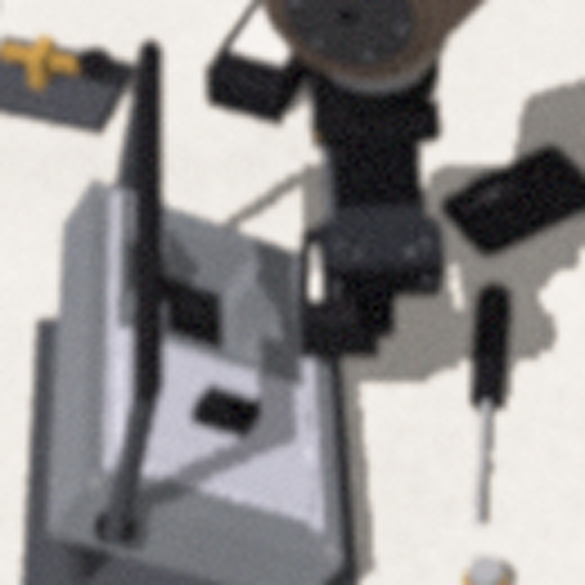

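```bash
python3 -m pendant '[0.001,0.003,0.025,0,1, 0,0.002,0.025,0,1, 0,0,0.008,0,1, 0,0,0.008,0,1, 0,0,0,0,1]'
python3 -m pendant '[0,0,0.008,0,1, 0,0,0.008,0,1, 0,0,0,0,1]'
python3 -m pendant '[0,0,0.008,0,1, 0,0,0.007,0,1, 0,0,0,0,1]'
python3 - <<'E'
from h import *
go()
cv2.imwrite("pics/c6.png",cv2.resize(env.read_camera("side")[120:250,200:330],None,fx=4.5,fy=4.5,interpolation=2)[:,:,::-1])
E
```

```text
t: 14.02
eef_pos: [438.9, -42.0, 82.9]
tcp_rot: [-3.141, 0.003, 0.052]
ft_force: [-7.1, -2.5, 7.9]
opening: 0.839
t: 14.4
eef_pos: [438.9, -42.1, 76.5]
tcp_rot: [-3.141, 0.003, 0.052]
ft_force: [-8.4, -2.9, 5.3]
opening: 0.838
t: 14.78
eef_pos: [439.2, -42.1, 70.5]
tcp_rot: [-3.141, 0.002, 0.052]
ft_force: [-5.9, -4.4, 4.7]
opening: 0.84
t 14.775 tcp [439.2 -42.1  70.5] rpy [-3.141e+00  2.000e-03  5.200e-02] F [-5.9 -4.4  4.7] open 79.8
```

View pics/c6.png

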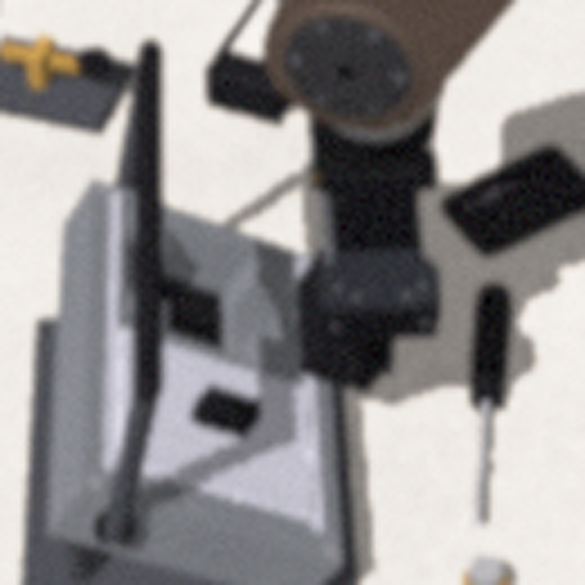

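```bash
python3 -m pendant '[0,0,-0.04,0,1, 0,0,-0.08,0,1, 0,0,-0.05,0,1, 0,0,0,0,1]'
python3 - <<'E'
from h import *
go()
im=np.mean([env.read_camera("side") for _ in range(3)],0).astype(np.uint8)
cv2.imwrite("pics/c7.png",cv2.convertScaleAbs(cv2.resize(im[150:220,250:320],None,fx=8,fy=8,interpolation=2)[:,:,::-1],alpha=2.5))
print(env.landmark_of("pack_center","side"))
E
```

```text
t: 15.32
eef_pos: [440.8, -42.2, 139.4]
tcp_rot: [3.141, -0.002, 0.052]
ft_force: [0.0, -0.9, -2.8]
opening: 0.839
t 15.325 tcp [440.8 -42.2 139.4] rpy [ 3.141e+00 -2.000e-03  5.200e-02] F [ 0.  -0.9 -2.8] open 79.7
[{'xyz': [458.4, -41.2, 135.1], 'confidence': 0.63}, {'xyz': [426.4, 458.5, 19.5], 'confidence': 0.6}]
```

View pics/c7.png

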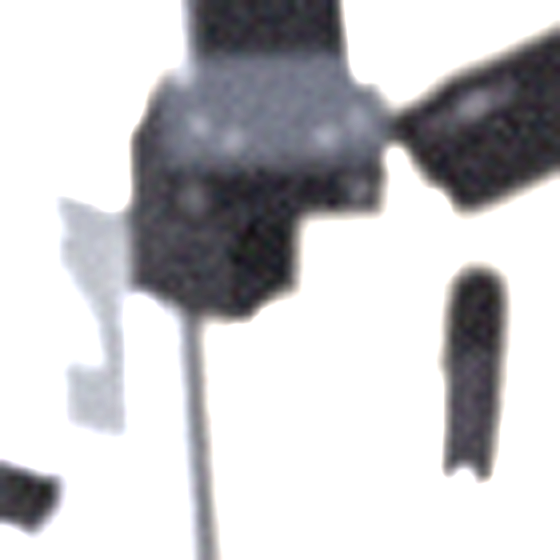

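```bash
cat >> h.py <<'E'
def packov(C,th,name,win,k,alpha=2.5):
  im=np.mean([env.read_camera("side") for _ in range(2)],0).astype(np.uint8)
  x0,y0,x1,y1=win
  a=cv2.convertScaleAbs(cv2.resize(im[y0:y1,x0:x1],None,fx=k,fy=k,interpolation=2),alpha=alpha)
  cy,sy=np.cos(YAW),np.sin(YAW);A=np.array([[cy,-sy,0],[sy,cy,0],[0,0,1]])
  c,s=np.cos(th),np.sin(th);B=A@np.array([[c,0,-s],[0,1,0],[s,0,c]])
  for y,col in((40,(255,0,0)),(-40,(0,255,0))):
    q=np.array([(proj("side",np.array(C)+B@np.array(p))-[x0,y0]+.5)*k for p in[(-25,y,-19),(25,y,-19),(25,y,19),(-25,y,19),(-25,y,-19)]]).astype(int);cv2.polylines(a,[q],False,col,1)
  cv2.imwrite("pics/"+name,a[:,:,::-1])
E
python3 -c "
from h import *
packov([464,-41,144.5],.52,'c8.png',(250,150,320,220),8)"
```

```text
(no output)
```

View pics/c8.png

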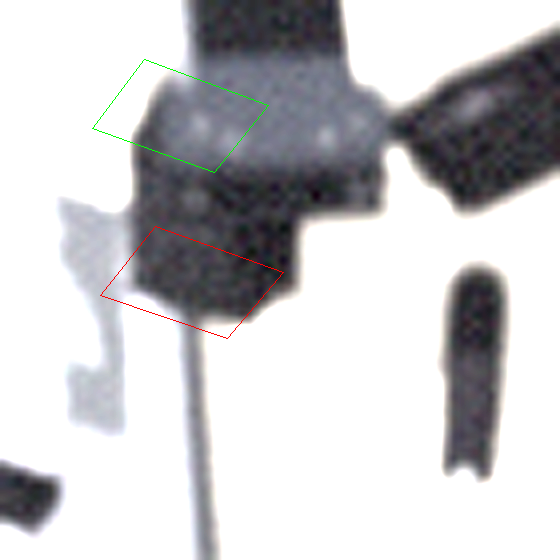

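```bash
python3 - <<'E'
from h import *
print(onplane("side",200+305/4.5-.5,120+350/4.5-.5,83.5), "tcp 439")
# now: ray at observed corner, intersect plane y=-1..; 
m=env.camera_model("side");V=m["view"];R=V[:3,:3];o=-R.T@V[:3,3]
def ony(u,v,y):
  d=R.T@np.array([(u-m["cx"])/m["fx"],(v-m["cy"])/m["fy"],1]);return o+d*(y-o[1])/d[1]
for u,v in((133,285),(137,190),(188,308),(245,318),(296,285),(296,215)): print((u,v),ony(250+u/8-.5,150+v/8-.5,-1).round(1),ony(250+u/8-.5,150+v/8-.5,11).round(1))
E
```

```text
[479.47918441  -9.52676709  83.5       ] tcp 439
(133, 285) [482.  -1. 144.] [481.7  11.  157.1]
(137, 190) [480.2  -1.  190.5] [479.9  11.  203. ]
(188, 308) [463.3  -1.  132.3] [463.3  11.  145.6]
(245, 318) [443.8  -1.  127.1] [444.1  11.  140.5]
(296, 285) [426.7  -1.  143.9] [427.2  11.  157.1]
(296, 215) [427.5  -1.  178.5] [428.   11.  191.1]
```

```bash
python3 - <<'E'
from h import *
for u,v in((271.6,172),(296.4,172),(284,172)): print(onplane("top",u-.5,v-.5,93).round(1))
im=cv2.imread("pics/ov4.png")
go()
x0,y0,x1,y1=255,135,310,200;k=8
a=cv2.resize(env.read_camera("top")[y0:y1,x0:x1],None,fx=k,fy=k,interpolation=2)
b0,c0,b1,c1=225,150,285,220
b=cv2.resize(env.read_camera("side")[c0:c1,b0:b1],None,fx=5,fy=5,interpolation=2)
P=[(-31,-46),(31,-46),(31,46),(-31,46),(-31,-46)];N=[(-62,-22),(62,-22),(62,22),(-62,22),(-62,-22)]
for img,cam,ox,oy,kk in((a,"top",x0,y0,8),(b,"side",b0,c0,5)):
  for Q,c in((P,(255,0,0)),(N,(255,255,0))):
    q=np.array([(proj(cam,bw((*p,43)))-[ox,oy]+.5)*kk for p in Q]).astype(int);cv2.polylines(img,[q],False,c,1)
b=cv2.copyMakeBorder(b,0,a.shape[0]-b.shape[0],0,0,0)
cv2.imwrite("pics/c9.png",np.hstack([a,b])[:,:,::-1])
E
```

```text
[548.1  -2.6  93. ]
[550.7 -89.1  93. ]
[549.4 -45.8  93. ]
t 15.625 tcp [440.  -42.3 138.2] rpy [-3.141e+00  1.000e-03  5.100e-02] F [ 0.1 -0.6 -3.9] open 79.7
```

View pics/c9.png

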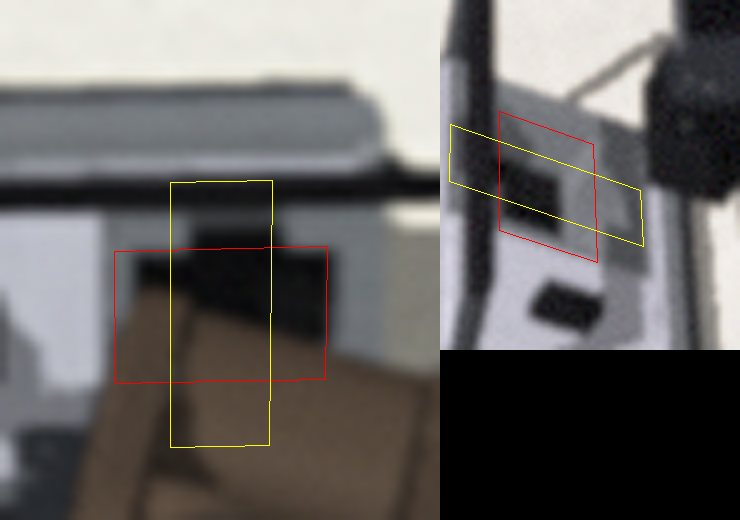

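```bash
sed -i 's/BAY=np.array.*/BAY=np.array([562,-44,56.])/' h.py; python3 -c "
from h import *
go([495,-46,135],[520,-46,91])"
```

```text
t 15.725 tcp [440.2 -42.3 138.5] rpy [-3.141e+00  1.000e-03  5.100e-02] F [-0.3  0.7 -2.3] open 79.6
to [495. -46. 135.] frac [0.1364 0.0162 0.0085] dist 55
to [520. -46.  91.] frac [0.0625 0.0032 0.1099] dist 51
```

```bash
python3 -m pendant '[0.07,0.008,0.004,0,1, 0.067,0.008,0.004,0,1, 0,0,0,0,1]'
python3 -m pendant '[0.018,0.001,0.03,0,1, 0.018,0.001,0.03,0,1, 0.01,0,0.018,0,1, 0,0,0,0,1]'
python3 - <<'E'
from h import *
go([520,-46,91])
x0,y0,x1,y1=215,110,305,230;k=4.8
cv2.imwrite("pics/d1.png",cv2.convertScaleAbs(cv2.resize(env.read_camera("side")[y0:y1,x0:x1],None,fx=k,fy=k,interpolation=2)[:,:,::-1],alpha=1.8))
E
```

```text
t: 16.1
eef_pos: [496.5, -46.1, 135.2]
tcp_rot: [3.141, -0.0, 0.051]
ft_force: [-0.2, -0.3, -1.9]
opening: 0.836
t: 16.6
eef_pos: [513.6, -45.7, 103.8]
tcp_rot: [-3.141, 0.001, 0.051]
ft_force: [0.1, 0.3, -2.6]
opening: 0.84
t 16.6 tcp [513.6 -45.7 103.8] rpy [-3.141e+00  1.000e-03  5.100e-02] F [ 0.1  0.3 -2.6] open 79.8
to [520. -46.  91.] frac [0.0159 0.0015 0.0321] dist 14
```

View pics/d1.png

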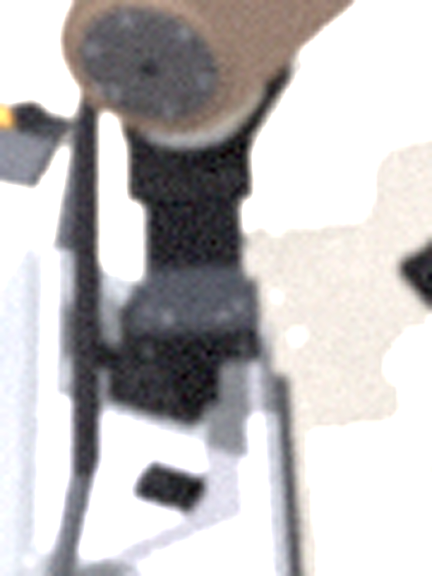

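```bash
python3 -m pendant '[0.008,0.001,0.016,0,1, 0,0,0,0,1]'
python3 -m pendant '[0.008,0,0.016,0,1, 0,0,0,0,1]'
python3 - <<'E'
from h import *
go([520,-46,91])
x0,y0,x1,y1=225,165,285,215;k=10
cv2.imwrite("pics/d2.png",cv2.convertScaleAbs(cv2.resize(env.read_camera("side")[y0:y1,x0:x1],None,fx=k,fy=k,interpolation=2)[:,:,::-1],alpha=2.5))
E
```

```text
t: 16.9
eef_pos: [517.0, -46.1, 98.0]
tcp_rot: [3.142, 0.0, 0.051]
ft_force: [0.0, 0.0, -2.8]
opening: 0.84
t: 17.15
eef_pos: [520.2, -45.9, 91.4]
tcp_rot: [-3.142, 0.001, 0.051]
ft_force: [0.0, -0.4, -3.0]
opening: 0.839
t 17.15 tcp [520.2 -45.9  91.4] rpy [-3.142e+00  1.000e-03  5.100e-02] F [ 0.  -0.4 -3. ] open 79.7
to [520. -46.  91.] frac [-0.0006  0.0003  0.001 ] dist 0
```

View pics/d2.png

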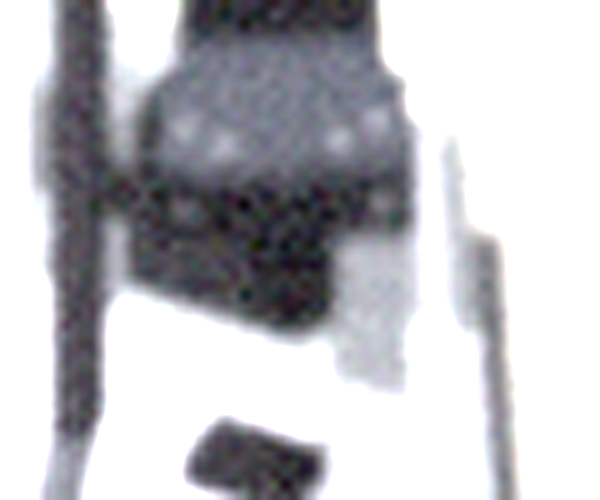

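```bash
python3 -m pendant '[0.001,0,0.005,0,1, 0,0,0,0,1]'
python3 -m pendant '[0,0,0,0,-0.8, 0,0,0,0,-0.8, 0,0,0,0,-0.8]'
python3 - <<'E'
from h import *
go([520,-46,91])
x0,y0,x1,y1=225,165,285,215;k=10
cv2.imwrite("pics/d3.png",cv2.convertScaleAbs(cv2.resize(env.read_camera("side")[y0:y1,x0:x1],None,fx=k,fy=k,interpolation=2)[:,:,::-1],alpha=2.5))
E
```

```text
t: 17.45
eef_pos: [520.6, -45.8, 89.7]
tcp_rot: [3.141, 0.0, 0.051]
ft_force: [-0.9, -0.5, -1.8]
opening: 0.841
t: 17.82
eef_pos: [520.7, -45.9, 90.1]
tcp_rot: [3.141, -0.0, 0.051]
ft_force: [-0.1, -2.7, 2.3]
opening: 0.896
t 17.825 tcp [520.7 -45.9  90.1] rpy [ 3.141 -0.     0.051] F [-0.1 -2.7  2.3] open 85.1
to [520. -46.  91.] frac [-0.0018  0.     -0.0024] dist 1
```

View pics/d3.png

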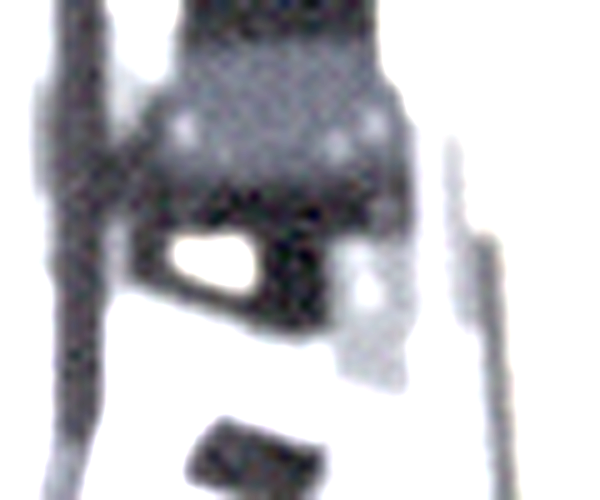

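```bash
python3 -m pendant '[-0.005,0,-0.02,0,-0.8, -0.02,0,-0.05,0,-0.8, -0.04,0,-0.09,0,-0.5, -0.05,0,-0.08,0,0, -0.05,0.08,0,0,0, 0,0.14,0,0,0, 0,0.14,0,0,0, 0,0,0,0,0]'
python3 - <<'E'
from h import *
go()
x0,y0,x1,y1=225,145,300,235;k=6
a=cv2.convertScaleAbs(cv2.resize(env.read_camera("side")[y0:y1,x0:x1],None,fx=k,fy=k,interpolation=2)[:,:,::-1],alpha=1.8)
x0,y0,x1,y1=255,135,310,200;k=6
b=cv2.convertScaleAbs(cv2.resize(env.read_camera("top")[y0:y1,x0:x1],None,fx=k,fy=k,interpolation=2)[:,:,::-1],alpha=1.8)
b=cv2.copyMakeBorder(b,0,540-390,0,0,0)
cv2.imwrite("pics/d4.png",np.hstack([a,b]))
print(env.landmark_of("pack_center","side"),env.landmark_of("pack_center","top"),bw((0,0,19)))
E
```

```text
t: 18.88
eef_pos: [462.1, -196.0, 186.2]
tcp_rot: [3.141, -0.001, 0.047]
ft_force: [-0.4, 0.6, 0.3]
opening: 0.498
t 18.875 tcp [ 462.1 -196.   186.2] rpy [ 3.141e+00 -1.000e-03  4.700e-02] F [-0.4  0.6  0.3] open 47.3
[{'xyz': [426.0, 461.3, 20.9], 'confidence': 0.92}, {'xyz': [548.6, -44.1, 66.1], 'confidence': 0.61}, {'xyz': [565.5, 10.4, 235.9], 'confidence': 0.42}] [{'xyz': [550.4, -46.1, 71.4], 'confidence': 0.77}, {'xyz': [422.0, 463.6, 20.1], 'confidence': 0.54}] [552.51284111 -44.4937774   72.45448267]
```

View pics/d4.png

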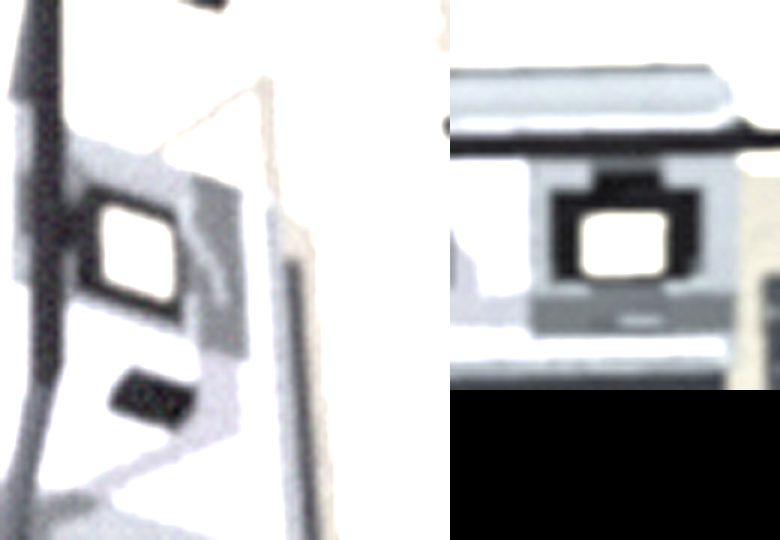

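```bash
python3 -c "
from h import *
go([470,62,186],[511.5,62,135],[511.5,62,97.5])"
```

```text
t 19.075 tcp [ 461.9 -192.1  186. ] rpy [-3.141  0.     0.052] F [ 0.   0.1 -0.1] open 47.7
to [470.  62. 186.] frac [ 5.330e-02 -6.333e-01  1.000e-04] dist 254
to [511.5  62.  135. ] frac [0.1036 0.0054 0.1275] dist 66
to [511.5  62.   97.5] frac [0.     0.     0.0937] dist 38
```

```bash
python3 -m pendant '[0.009,-0.106,0,0,0.1, 0.009,-0.106,0,0,0.1, 0.009,-0.106,0,0,0.1, 0.009,-0.106,0,0,0.1, 0.009,-0.106,0,0,0.1, 0.009,-0.104,0,0,0.1, 0,0,0,0,0.1]'
python3 -m pendant '[0.05,0.003,0.064,0,0.1, 0.053,0.003,0.064,0,0.1, 0,0,0,0,0.1]'
python3 - <<'E'
from h import *
go([512,62,97])
x0,y0,x1,y1=205,130,305,235;k=5
cv2.imwrite("pics/e1.png",cv2.convertScaleAbs(cv2.resize(env.read_camera("side")[y0:y1,x0:x1],None,fx=k,fy=k,interpolation=2)[:,:,::-1],alpha=1.8))
E
```

```text
t: 19.95
eef_pos: [469.9, 64.4, 186.0]
tcp_rot: [-3.141, -0.0, 0.057]
ft_force: [1.1, 0.4, 0.1]
opening: 0.448
t: 20.32
eef_pos: [511.6, 61.0, 133.3]
tcp_rot: [-3.142, 0.003, 0.052]
ft_force: [-0.3, -0.7, 0.4]
opening: 0.451
t 20.325 tcp [511.6  61.  133.3] rpy [-3.142e+00  3.000e-03  5.200e-02] F [-0.3 -0.7  0.4] open 42.8
to [512.  62.  97.] frac [ 0.0014 -0.0025  0.0907] dist 36
```

View pics/e1.png

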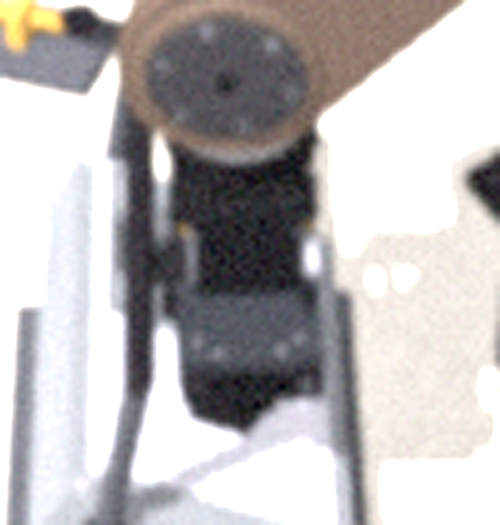

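```bash
python3 -m pendant '[0.001,-0.002,0.045,0,0.1, 0,0,0.045,0,0.1, 0,0,0,0,0.1, 0,0,0,0,1, 0,0,0,0,1, 0,0,0,0,1, 0,0,0,0,1]'
python3 -m pendant '[0,0.03,0,0,1, 0,0.045,0,0,1, 0,0.045,0,0,1, 0,0.045,0,0,1, 0,0.045,0,0,1, 0,0.03,0,0,1, 0,0,0,0,1]'
python3 -c "
from h import *
go()"
```

```text
t: 21.25
eef_pos: [512.4, 61.9, 99.0]
tcp_rot: [3.141, -0.001, 0.051]
ft_force: [-0.6, 0.4, 3.6]
opening: 0.146
t: 22.12
eef_pos: [517.5, -35.5, 99.0]
tcp_rot: [3.141, -0.001, 0.05]
ft_force: [-0.8, -1.7, 5.2]
opening: 0.144
t 22.125 tcp [517.5 -35.5  99. ] rpy [ 3.141e+00 -1.000e-03  5.000e-02] F [-0.8 -1.7  5.2] open 13.7
```

```bash
python3 -m pendant '[0,0.012,0,0,1, 0,0.006,0,0,1, 0,0,0,0,1]'
python3 -m pendant '[0,0.006,0,0,1, 0,0.006,0,0,1, 0,0,0,0,1]'
python3 -c "
from h import *
go()"
```

```text
t: 22.5
eef_pos: [517.8, -42.0, 99.0]
tcp_rot: [3.141, -0.001, 0.051]
ft_force: [-0.1, -1.5, 5.2]
opening: 0.144
t: 22.88
eef_pos: [518.1, -46.7, 99.0]
tcp_rot: [3.141, -0.001, 0.051]
ft_force: [-0.5, -0.7, 5.3]
opening: 0.148
t 22.875 tcp [518.1 -46.7  99. ] rpy [ 3.141e+00 -1.000e-03  5.100e-02] F [-0.5 -0.7  5.3] open 14.1
```

```bash
python3 -m pendant '[0,0.006,0,0,1, 0,0.004,0,0,1, 0,0,0,0,1]'
python3 -m pendant '[0,0.006,0,0,1, 0,0,0,0,1]'
```

```text
t: 23.25
eef_pos: [518.1, -48.1, 99.0]
tcp_rot: [-3.139, -0.001, 0.051]
ft_force: [2.6, 22.7, 6.5]
opening: 0.14
t: 23.5
eef_pos: [518.0, -48.3, 98.9]
tcp_rot: [-3.136, -0.0, 0.05]
ft_force: [4.5, 41.0, 8.6]
opening: 0.146
```

```bash
python3 -m pendant '[0,-0.008,0,0,1, 0,0,0,0,0.3, 0,0,0,0,0.2, -0.005,0,-0.03,0,0.2, -0.03,0,-0.08,0,0, -0.05,0,-0.1,0,0, -0.04,0.1,-0.02,0,0, 0,0.14,0,0,0, 0,0.14,0,0,0, 0,0,0,0,0]'
python3 - <<'E'
from h import *
go()
overlay('f1.png',0,3.5)
for n in["cover_grip","long_pack_center","mug","morse_key","mouse","microphone","screwdriver","adapter"]:
  for c in("side","top"):
    print(c,n,[(round(d["confidence"],2),[round(float(v)) for v in d["xyz"]]) for d in env.landmark_of(n,c)[:1]])
E
```

```text
t: 24.75
eef_pos: [475.6, -206.9, 191.2]
tcp_rot: [3.141, -0.001, 0.047]
ft_force: [0.3, 0.5, -0.8]
opening: 0.501
t 24.75 tcp [ 475.6 -206.9  191.2] rpy [ 3.141e+00 -1.000e-03  4.700e-02] F [ 0.3  0.5 -0.8] open 47.6
side cover_grip [(0.97, [535, -50, 113])]
top cover_grip [(0.83, [532, -50, 107])]
side long_pack_center [(0.94, [504, -368, 20])]
top long_pack_center [(0.76, [512, -371, 19])]
side mug [(0.89, [677, 341, 0])]
top mug [(0.9, [678, 343, 2])]
side morse_key [(0.89, [682, -345, 1])]
top morse_key [(0.55, [675, -343, 3])]
side mouse [(0.57, [328, -212, -2])]
top mouse []
side microphone [(0.63, [319, 226, 4])]
top microphone [(0.88, [316, 224, -2])]
side screwdriver [(0.74, [362, -22, 2])]
top screwdriver [(0.56, [360, -19, 1])]
side adapter [(0.57, [365, 118, 0])]
top adapter [(0.35, [315, 223, 0])]
```

View pics/f1.png

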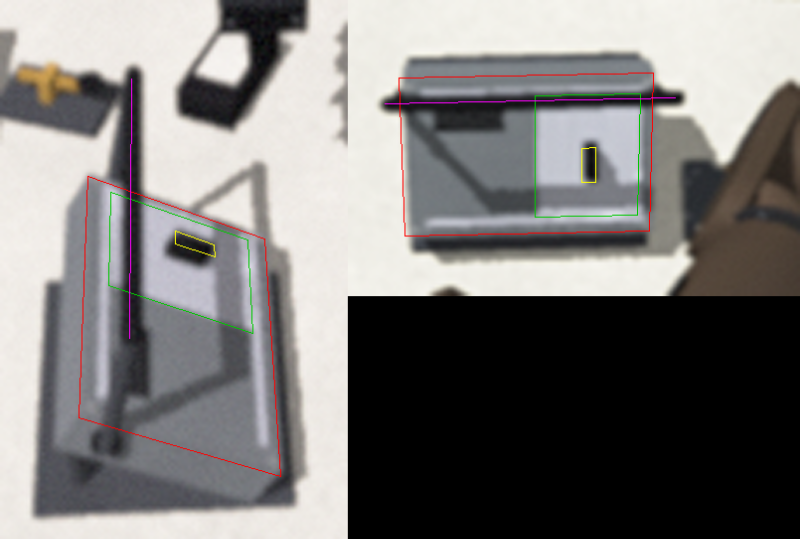

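```bash
python3 -c "
from h import *
env.job_done();go()"
```

```text
the job is handed in; nothing more can be done
the job is handed in; nothing more can be done
```

I slid the cover open, put the smaller black pack in the compartment, and slid the cover back onto its stop. I handed the job in at about 25 s of the 67 s allowed; no verdict was reported.

**How the pack went in:** I gripped it off-centre by its ends and tilted it about 30° against the lower cover rail. I then lowered it along the slope into the mouth and released it there. It settled the last 3 cm or so inside the recess, by my estimate below the 1 m/s drop limit; I did not measure its speed.

**Last checks:**
- **Pack:** before closing, both pictures showed it flat in the recess. The networks put its centre at about (549, -45, 69), against an expected (552.5, -44.5, 72.5).
- **Cover:** it travelled 110 mm and met the stop at 41 N. I eased off a little, opened the gripper and moved it clear.
- **Other things:** every one the networks found was within about 6 mm of where it started. The top camera missed the mouse, and it reported the adapter at the microphone's place with low confidence. The side camera found both where they started.

**What disagreed:**
- **Cover start:** the cover seems to have started about 5 mm open. Opening took only about 104 mm, and the grip ended about 7 mm beyond where it was first seen.
- **Opening force:** opening ran onto the end stop at about 60 N of wrist force, so I backed off. I take it the force came from the stop and not from the gripper's body.
- **Pack slip:** the pack slid about 9 mm in the grip while being tilted. I allowed for that before lowering it.

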